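Strip the top end of an air-compressor pump

ROBOT

A 6-joint arm with a two-finger parallel gripper is mounted at the origin on the work surface. World frame = base frame: x ahead of the robot, y to its left, z up, the work surface at z = 0. Lengths are in m, angles in rad, forces in N, time in s.
With the tool pointing down it reaches from about 0.35 to 0.975 m from the base axis. Payload 4.9 kg.
Tool frame: the origin (TCP) lies at the very end of the fingers, on their centre line; the grasp point (between the pads) lies 19 mm behind it; z points along the fingers, x is the direction in which the jaws open and shut, and the axes are right-handed (so a half turn about z gives the same grasp; the last joint's range is limited). The gripper opens to 85 mm and grips with 20 to 120 N. Pads are 22 mm wide; open, the fingers measure 114 mm over their backs; the gripper's body (76 mm by 85 mm) begins 54 mm behind the grasp point. The pads swing forward as they close: fully open they stand 13 mm farther back than shut.
Start: joints at [-1.261, 0.053, 1.613, -0, 1.476, -0.119], TCP at [0.26, -0.568, 0.231] pointing down, gripper open.
Joint ranges: [-3.01, 3.01], [-1.01, 2.22], [0.06, 2.58], [-1.02, 4.17], [0.09, 2.62], [-3.14, 3.14]. Speed limits (rad/s): [2.57, 2.57, 3.14, 3.14, 3.14, 3.14].

INTERFACE

Orientations are given as a unit quaternion [w, x, y, z].
In Python, from plant import manip, imaging gives the robot as it stands.
- The arm moves only by the shell command python3 -m pendant 'ROWS'. ROWS is JSON, a list that holds one entry, the list of rows, each a list of 7 numbers: the turn, a rotation vector about the world's x, y, z in units of pi rad (1.0 is pi rad), then the shift along the world's x, y, z in units of 250 mm (1.0 is 250 mm), then the opening, from 0 (shut) to 1 (fully open). In form: [[[ax, ay, az, tx, ty, tz, claw], ...]]. A call has 1 to 20 rows; each row shifts and turns the commanded pose from where the row before left it; what a row does not reach is not made up. A row lasts 1/8 s, in which the tool goes at most 62.5 mm and 10.7 degrees, less where a joint would pass 70% of its speed; a pose out of reach is approached as far as the arm can. A call with a number of a shift or a turn outside -1 to 1 is refused whole. A call with a gripper value outside its range is refused whole. The fingers move at their own pace and stop on an object; the grip force is fixed at half the most. Time passes only in rows, so rows that do not move let the fingers close. It gives the time, the measured TCP pose, the force and the opening at its end, in the units of the state.
- manip.state(): the state, without advancing time (a new reading comes with each control period).
- imaging.grab_frame(name): name is "scene" or "top"; returns a dict with "frame" (384x512x3 uint8, blue, green, red), "mtx" (3x3 intrinsics, pixels), "world_to_cam" (4x4, takes a point from world to camera coordinates). Camera axes: x right, y down, z forward; pixel columns grow to the right and rows downward; lengths in m; the calibration is good to about 2 mm. A picture is of the moment at which its call begins. There is no depth.
- manip.job_done(): hands the job in, once; it reports no verdict.
The state is a dict: "time": time; "joint_pos": joint angles; "joint_vel": joint speeds; "joint_efforts": joint torques, N m; "tool_pos": TCP position; "tool_rot": TCP orientation; "contact_force": force on the tool from outside, world axes, zero at the start; "ft_torque": the same for the moment, N m; "gripper_width": opening from 0.0 (shut) to 1.0 (fully open).
Only numpy, scipy, OpenCV 4.12 (cv2) and the standard library are available. Lean on these libraries where they do the work, as an engineer would, in place of code of your own. Each camera call takes 0.05 s, during which the arm holds its last target. There are 200 camera calls.

TASK

The bolts are out of this air-compressor pump: take its top end apart and set each part down, not dropped, where it is wanted next. Stand the black and orange air filter upright in the round steel dish, the aluminium head flat in the blue wash tray with its fins up, lay the steel valve plate flat in the middle of the lapping plate with the same side up as now, and stand the dark finned cylinder upright in the wooden block with its spigot in the hole and its flange fully down on the wood. Leave the spare piston standing where it is.

Things in the scene. Friction and masses are not known exactly. Their poses are not given: they have to be found in the camera images.
- air_filter_mid (a point): Air filter, the topmost part: round black ribbed canister with an orange cap, 44 mm diameter, 44 mm high, about 80 g, standing loose on the head's round boss. The point is its centre, 22 mm above its underside; z is up.
- head_mid (a point): Cylinder head, second from the top: bright aluminium block 66 x 66 mm, 44 mm high, with upright fins, about 0.3 kg, loose on the valve plate. The point is its centre, 22 mm above its underside. The fins run along x; grip it across y, on its two flat sides 66 mm apart. A brass stub sticks out 11 mm from its +x side.
- valve_plate_mid (a point): Valve plate, third: flat steel-grey plate 86 (x) x 64 (y) x 10 (z) mm, about 0.4 kg, lying loose on the cylinder; its two ends show beyond the head. The point is its centre, 5 mm above its underside. Grip it across its 64 mm width (y) with the fingertips; the cylinder beneath is only 60 mm wide there.
- cylinder_mid (a point): Cylinder, lowest loose part, dark, about 0.7 kg: fin block 104 (x) x 60 (y) x 58 (z) mm (grip across y), under it a square flange 78 x 78 x 8 mm resting on the crankcase, under that a round spigot 44 mm in diameter, 16 mm long, loose in the crankcase's mouth. The point is the fin block's centre: 29 mm below its top, 37 above the flange's underside, 53 above the spigot's foot.
- crankcase: Blue crankcase under the stack, fixed: 100 x 96 mm, top 75 mm above the bench, mouth 54 mm in diameter; its feet reach 68 mm from its axis in y, its shaft stub 89 mm in -x. Its own fixed piston stands in the mouth, 7 mm above the top: lift the cylinder straight up by more than 25 mm. The origin is the centre of its underside, on the bench.
- dish_floor (a point): Round low steel dish, fixed to the bench: 146 mm across the rim, 20 mm high, flat floor about 120 mm across. The point is the centre of the floor's surface, 4 mm above the bench.
- tray_floor (a point): Blue plastic wash tray, fixed: rectangular, outside 170 (x) x 160 (y) mm, walls 5 mm thick and 28 mm high, inside 160 x 150 mm. The point is the centre of the inner floor, 5 mm above the bench; x along its longer side.
- lap_top (a point): Lapping plate, fixed: grey slab 140 x 140 x 22 mm with a red-brown abrasive sheet on top. The point is the centre of the top surface, 22 mm above the bench.
- block_mouth (a point): Light wooden block, fixed: 120 x 120 x 42 mm with a round hole 58 mm in diameter right through its middle, rim chamfered 3 mm. The point is the centre of the hole at the block's top, 42 mm above the bench.
- spare_piston_mid (a point): Spare piston standing on the bench, not to be moved: aluminium, 45 mm diameter, 50 mm high. The point is its centre.
There are look-alikes about, which are no part of the job. Leave any pink or purple look-alike of the part that bears valve_plate_mid alone.

How it is judged:
At the end, for the whole second after the job is handed in: Released, at rest, upright or flat (3 to 5 deg), right side up, fully down: filter in the dish within 42 mm of its centre, head in the tray (52 mm in x, 47 mm in y), valve plate within 20 mm of the lapping plate's centre, cylinder within 9.5 mm of the hole's; spare piston upright (horizontal distance between air_filter_mid and dish_floor below 0.042 m and z of air_filter_mid in the frame of dish_floor between 0.018 and 0.027 m and angle between air_filter_mid's own z axis and vertical below 0.08 rad and linear speed of each of air_filter, head, valve_plate, cylinder below 0.02 m/s and angular speed of each of air_filter, head, valve_plate, cylinder below 0.2 rad/s and x of head_mid in the frame of tray_floor between -0.052 and 0.052 m and y of head_mid in the frame of tray_floor between -0.047 and 0.047 m and z of head_mid in the frame of tray_floor between 0.018 and 0.027 m and angle between head_mid's own z axis and vertical below 0.06 rad and horizontal distance between valve_plate_mid and lap_top below 0.02 m and z of valve_plate_mid in the frame of lap_top between 0.002 and 0.009 m and angle between each of valve_plate_mid, cylinder_mid's own z axis and vertical below 0.05 rad and horizontal distance between cylinder_mid and block_mouth below 0.0095 m and z of cylinder_mid in the frame of block_mouth between 0.033 and 0.041 m and angle between spare_piston_mid's own z axis and vertical below 0.1 rad); the robot touches nothing.
It fails at once if a part was dropped (it fell freely by more than about 13 mm) ((contact force between the fingers and air_filter below 0.05 N and linear speed of air_filter above 0.5 m/s) or (contact force between the fingers and head below 0.05 N and linear speed of head above 0.5 m/s) or (contact force between the fingers and valve_plate below 0.05 N and linear speed of valve_plate above 0.5 m/s) or (contact force between the fingers and cylinder below 0.05 N and linear speed of cylinder above 0.5 m/s)).
It fails at once if the spare piston was knocked or moved by more than 25 mm (distance of spare_piston_mid from where it was at the start of the episode above 0.025 m).
It also fails if it takes over 141 s, if anything falls off the work surface, if the arm or the gripper's body presses on something with over 40 N, if the wrist force passes 120 N, or if a joint passes its speed limit or range.

## Working session

There is one attempt and no reset: what is moved stays moved. The work goes in short steps, Python scripts to look and compute and a shell command to move; the robot and the scene stay as the last step left them, time stands still between calls to the robot, and variables do not carry over. Pictures are saved under pics/ and viewed, about 12 in all and at most 16, crops included, and the job is handed in when it is done.

```bash
mkdir -p pics
cat > h.py <<'E'
import numpy as np,cv2
from plant import manip,imaging
def grab(n,fn=None):
    f=imaging.grab_frame(n)
    if fn: cv2.imwrite('pics/'+fn,f['frame'])
    return f
def ray(f,u,v,z):
    K=np.array(f['mtx']);T=np.array(f['world_to_cam']);R=T[:3,:3];c=-R.T@T[:3,3]
    d=R.T@np.linalg.inv(K)@np.array([u,v,1.]);return c+d*(z-c[2])/d[2]
def proj(f,p):
    T=np.array(f['world_to_cam']);q=np.array(f['mtx'])@(T[:3,:3]@np.array(p)+T[:3,3]);return q[:2]/q[2]
E
python3 - <<'E'
from h import *
a=grab('scene','s0.png');b=grab('top','t0.png')
cv2.imwrite('pics/both0.png',cv2.resize(np.vstack([a['frame'],b['frame']]),None,fx=.78,fy=.78))
for f in(a,b):
    T=np.array(f['world_to_cam']);print(-T[:3,:3].T@T[:3,3],T[2,:3],f['mtx'][0][0])
print(manip.state())
E
```

```text
[ 1.04103448 -0.40725288  0.78424486] [-0.60226382  0.42560891 -0.67537793] 369.3690455930797
[0.31763371 0.01717651 1.18245266] [ 0.13948202  0.00262781 -0.99022112] 443.19610489275055
{'time': 0.1, 'joint_pos': array([-1.26100054e+00,  5.32804451e-02,  1.61417541e+00, -5.38044009e-06,
        1.47597945e+00, -1.18977598e-01]), 'joint_vel': array([ 0.00157876, -0.00149966, -0.00243026, -0.00022617,  0.00013637,
        0.0002368 ]), 'joint_efforts': array([ 1.54297768e-04, -3.94900990e+01, -3.71363318e+01, -1.43157299e-04,
        3.90902802e-03, -4.39359354e-06]), 'tool_pos': array([ 0.25968521, -0.56787462,  0.23018121]), 'tool_rot': array([-5.84384759e-04,  8.41354505e-01, -5.40482884e-01, -7.12279506e-04]), 'contact_force': array([ 0.44440682, -0.06570447, -0.56845658]), 'ft_torque': array([-0.03655525, -0.02532513,  0.02130189]), 'gripper_width': 1.0030334980726836}
```

View pics/s0.png

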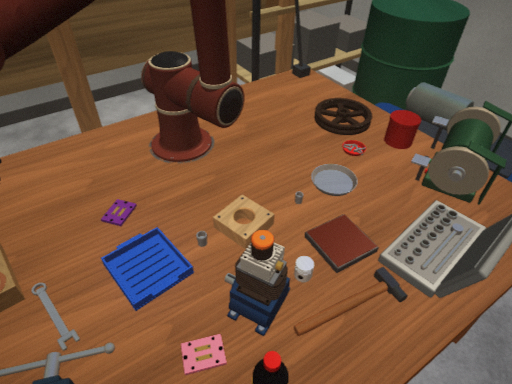

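View pics/t0.png

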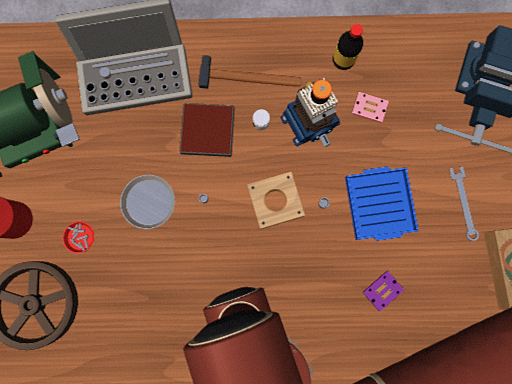

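Scene: the stack is at scene (262,275) and top (318,105). The dish is at top (148,202), the lap plate at (207,130), the block at (276,200) and the tray at (381,203). The pink (370,107) and purple (384,291) plates are look-alikes. The white cylinder at (261,119) is probably the spare piston. Other small items are at (203,198) and (324,203). I'll check with a close crop.

Run:
```python
import cv2,numpy as np
a=cv2.imread('pics/s0.png')[220:340,190:350];b=cv2.imread('pics/t0.png')[60:240,180:420]
A=cv2.resize(a,None,fx=4.9,fy=4.9,interpolation=2)[:588,:784];B=cv2.resize(b,None,fx=3.3,fy=3.3,interpolation=2)
cv2.imwrite('pics/c1.png',A);cv2.imwrite('pics/c2.png',B)
```

```text
(no output)
```

View pics/c1.png

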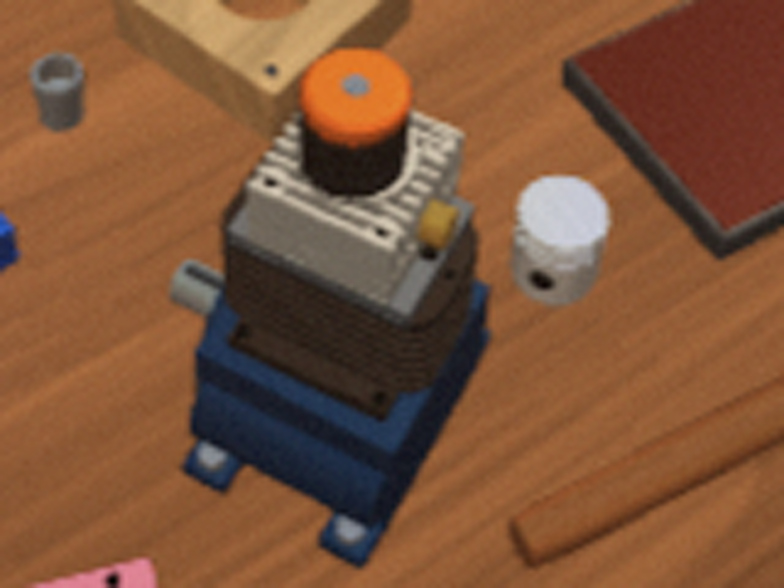

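View pics/c2.png

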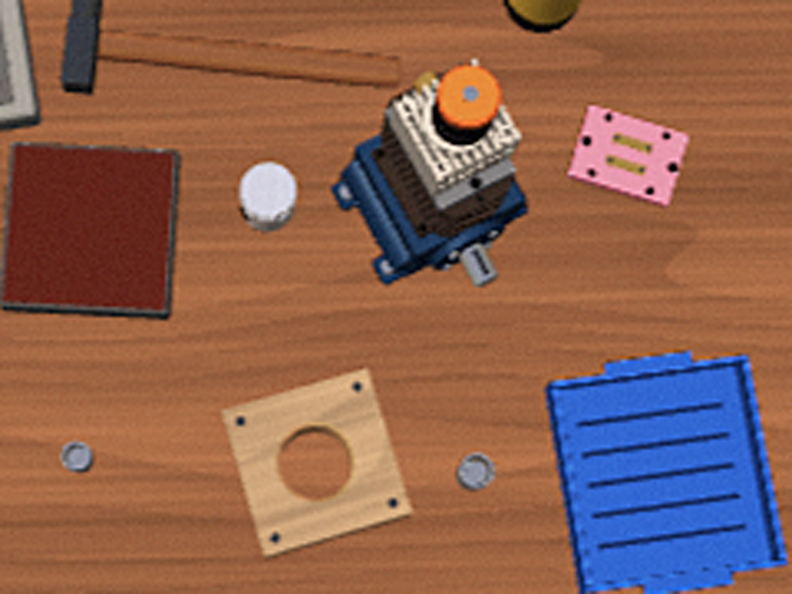

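The crop confirms the choices. The stack is filter, head (brass stub at top-view up-left, so local +x points there), grey plate, dark cylinder and blue crankcase, with the shaft stub at c2 (478,265). The white piston is at c2 (267,192). The two small grey cups are irrelevant. Now measuring.

Run:
```python
from h import *
f={'top':grab('top'),'scene':grab('scene')}
np.set_printoptions(precision=4,suppress=True)
def blobs(n,lo,hi,amin=150):
    im=cv2.cvtColor(f[n]['frame'],cv2.COLOR_BGR2HSV);m=cv2.inRange(im,np.array(lo),np.array(hi))
    m=cv2.morphologyEx(m,cv2.MORPH_OPEN,np.ones((3,3)))
    c,_=cv2.findContours(m,cv2.RETR_EXTERNAL,cv2.CHAIN_APPROX_NONE)
    return sorted([k for k in c if cv2.contourArea(k)>amin],key=cv2.contourArea,reverse=True)
def tri(p,q):
    A=[];b=[]
    for n,u in(('top',p),('scene',q)):
        c=ray(f[n],*u,1.);c2=ray(f[n],*u,0.);d=(c2-c)/np.linalg.norm(c2-c);P=np.eye(3)-np.outer(d,d);A.append(P);b.append(P@c)
    return np.linalg.lstsq(np.vstack(A),np.hstack(b),rcond=None)[0]
# orange cap
o={}
for n in f:
    c=[k for k in blobs(n,(5,200,170),(15,255,255),80)]
    for k in c[:4]: print(n,'orange',cv2.minEnclosingCircle(k),cv2.contourArea(k))
# blue tray, red lap, wood block, dish
for nm,lo,hi,z in(('tray',(108,170,130),(122,255,255),.028),('lap',(0,120,60),(8,255,130),.022)):
    for k in blobs('top',lo,hi,800)[:2]:
        r=cv2.minAreaRect(k);bx=cv2.boxPoints(r);w=np.array([ray(f['top'],*p,z)[:2] for p in bx])
        e=np.diff(np.vstack([w,w[:1]]),axis=0);print(nm,r[0],w.mean(0),np.linalg.norm(e,axis=1),np.degrees(np.arctan2(e[:,1],e[:,0])))
C=lambda u,v:(180+u/3.3,60+v/3.3)
def show(nm,pts,z):
    print(nm,*[ray(f['top'],*C(*p),z)[:2] for p in pts])
show('headtop',[(440,180),(522,140),(385,110)],.195)
show('vp end',[(440,205),(514,172)],.151)
show('shaft',[(482,275),(470,250)],.04)
show('hole',[(276,462),(352,462),(314,426),(314,498)],.042)
show('block',[(222,410),(368,369),(411,513),(268,555)],.042)
show('piston top',[(268,191)],.05)
show('tray',[(548,382),(748,356),(785,565),(582,592)],.028)
print('dish',[ray(f['top'],*p,z)[:2] for p,z in(((121,202),.02),((175,202),.02),((148,175),.02),((148,229),.02))])
```

```text
scene orange ((262.5, 238.0), 10.920265197753906) 271.5
tray (380.48651123046875, 205.91893005371094) [ 0.4344 -0.3071] [0.1527 0.1729 0.1496 0.1724] [ -81.5961 -174.4319   98.2537    6.6062]
lap (449.5, 352.4999694824219) [ 0.0621 -0.46  ] [0.3108 0.1474 0.3052 0.1473] [-91.0559 174.307   88.9831  -3.495 ]
lap (265.3633728027344, 358.734619140625) [0.0555 0.0024] [0.1194 0.1648 0.1171 0.1641] [ -70.5504 -159.7074  109.0808   21.0927]
headtop [ 0.6312 -0.1182] [ 0.659  -0.1767] [ 0.6829 -0.0815]
vp end [ 0.6264 -0.1235] [ 0.6501 -0.1784]
shaft [ 0.6011 -0.17  ] [ 0.6218 -0.1613]
hole [ 0.4535 -0.0019] [ 0.4523 -0.0615] [ 0.4814 -0.0325] [ 0.4246 -0.031 ]
block [0.4956 0.0398] [ 0.5262 -0.0764] [ 0.4113 -0.1064] [0.3808 0.0059]
piston top [ 0.671  -0.0002]
tray [ 0.5153 -0.2211] [ 0.5332 -0.3822] [ 0.3658 -0.4   ] [ 0.3478 -0.2397]
dish [array([0.4583, 0.3748]), array([0.4554, 0.2319]), array([0.5293, 0.3044]), array([0.3856, 0.3023])]
```

Run:
```python
from h import *
f={'top':grab('top'),'scene':grab('scene')}
np.set_printoptions(precision=4,suppress=True)
pt={}
for n in f:
    im=cv2.cvtColor(f[n]['frame'],cv2.COLOR_BGR2HSV);m=cv2.inRange(im,np.array((3,190,150)),np.array((18,255,255)))
    x,y,w,h=(295,65,45,45) if n=='top' else (240,215,45,50)
    mm=np.zeros_like(m);mm[y:y+h,x:x+w]=m[y:y+h,x:x+w]
    c,_=cv2.findContours(mm,0,1);k=max(c,key=cv2.contourArea);k=cv2.convexHull(k);print(n,cv2.contourArea(k),cv2.minEnclosingCircle(k),cv2.fitEllipse(k))
    print(n,im[92 if n=='top' else 238-0,318 if n=='top' else 258])
# grey screw centre of cap: c2 (470,94), c1 (356,86)
p=(180+470/3.3,60+94/3.3);q=(190+356/4.9,220+86/4.9)
A=[];b=[]
for n,u in(('top',p),('scene',q)):
    c=ray(f[n],*u,1.);d=ray(f[n],*u,0.)-c;d/=np.linalg.norm(d);P=np.eye(3)-np.outer(d,d);A.append(P);b.append(P@c)
X=np.linalg.lstsq(np.vstack(A),np.hstack(b),rcond=None);print('cap screw',X[0],X[1])
print('at .239',ray(f['top'],*p,.239),ray(f['scene'],*q,.239))
L=[(12,143),(180,150),(168,318),(2,310)];print('lap',np.mean([ray(f['top'],180+u/3.3,60+v/3.3,.022) for u,v in L],0))
```

```text
top 271.0 ((321.59637451171875, 88.63253021240234), 9.765241622924805) ((321.5608215332031, 88.50135040283203), (18.44163703918457, 19.474138259887695), 96.19406127929688)
top [ 14 190 232]
scene 306.0 ((262.0909118652344, 238.5), 11.191987037658691) ((262.0670471191406, 238.62063598632812), (18.250404357910156, 22.499942779541016), 86.43909454345703)
scene [ 13 207 225]
cap screw [ 0.6778 -0.1329  0.2391] [0.]
at .239 [ 0.6766 -0.1346  0.239 ] [ 0.6787 -0.1311  0.239 ]
lap [0.6502 0.1452 0.022 ]
```

```bash
python3 -m pendant '[[[0,0,0,0,0,0.14,1],[0,0,0,0,0,0.14,1],[0,0,0,0.14,0.145,0,1],[0,0,0,0.14,0.145,0,1],[0,0,0,0.14,0.145,0,1],[0,0,0,0.14,0.145,0,1],[0,0,0,0.14,0.145,0,1],[0,0,0,0.14,0.145,0,1],[0,0,0,0.14,0.145,0,1],[0,0,0,0.14,0.145,0,1],[0,0,0,0.14,0.145,0,1],[0,0,0,0.14,0.145,0,1],[0,0,0,0.14,0.145,0,1],[0,0,0,0.13,0.145,0,1],[0,0,0,0,0,0,1],[0,0,0,0,0,0,1]]]'
```

```text
time: 2.3
tool_pos: [0.6771, -0.1336, 0.301]
tool_rot: [0.0, 0.841, -0.54, -0.0]
contact_force: [0.2, 0.1, -0.3]
gripper_width: 1.001
```

```bash
python3 -m pendant '[[[0,0,0,0,0,-0.1,1],[0,0,0,0,0,-0.1,1],[0,0,0,0,0,-0.1,1],[0,0,0,0,0,-0.084,1],[0,0,0,0,0,0,1],[0,0,0,0,0,0,0.6],[0,0,0,0,0,0,0.6],[0,0,0,0,0,0,0.6],[0,0,0,0,0,0,0.4],[0,0,0,0,0,0,0.4],[0,0,0,0,0,0,0.4],[0,0,0,0,0,0,0],[0,0,0,0,0,0,0],[0,0,0,0,0,0,0]]]'; python3 -c "
from h import *
f=grab('scene');print(f['frame'].shape);cv2.imwrite('pics/g1.png',cv2.resize(f['frame'][140:340,170:370],None,fx=3,fy=3,interpolation=2))"
```

```text
time: 4.05
tool_pos: [0.678, -0.1335, 0.2066]
tool_rot: [-0.0, 0.841, -0.54, 0.001]
contact_force: [-0.2, 0.3, 6.8]
gripper_width: 0.499
(384, 512, 3)
```

View pics/g1.png

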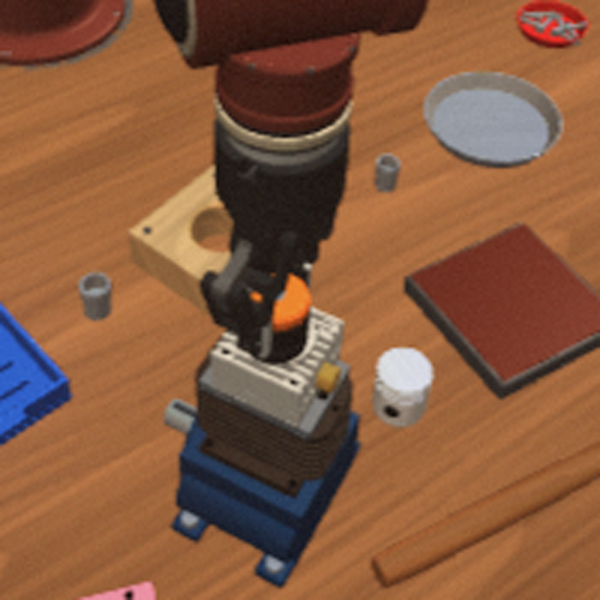

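```bash
python3 -m pendant '[[[0,0,0,0,0,0.05,0],[0,0,0,0,0,0.1,0],[0,0,0,0,0,0.1,0],[0,0,0,0,0,0.1,0],[0,0,0,0,0,0.05,0],[0,0,0,-0.0884,0.1748,0,0],[0,0,0,-0.0884,0.1748,0,0],[0,0,0,-0.0884,0.1748,0,0],[0,0,0,-0.0884,0.1748,0,0],[0,0,0,-0.0884,0.1748,0,0],[0,0,0,-0.0884,0.1748,0,0],[0,0,0,-0.0884,0.1748,0,0],[0,0,0,-0.0884,0.1748,0,0],[0,0,0,-0.0884,0.1748,0,0],[0,0,0,-0.0884,0.1748,0,0],[0,0,0,0,0,0,0],[0,0,0,0,0,-0.15,0],[0,0,0,0,0,-0.15,0],[0,0,0,0,0,-0.15,0],[0,0,0,0,0,-0.15,0]]]'
python3 -m pendant '[[[0,0,0,0,0,-0.15,0],[0,0,0,0,0,-0.15,0],[0,0,0,0,0,-0.1,0],[0,0,0,0,0,-0.08,0],[0,0,0,0,0,-0.04,0],[0,0,0,0,0,0,0]]]'
python3 -c "
from h import *
f=grab('scene');cv2.imwrite('pics/g2.png',cv2.resize(f['frame'][60:260,240:440],None,fx=3,fy=3,interpolation=2))"
```

```text
time: 6.6
tool_pos: [0.4565, 0.3024, 0.1536]
tool_rot: [0.001, 0.841, -0.541, -0.0]
contact_force: [-0.4, -1.1, 0.1]
gripper_width: 0.497
time: 7.35
tool_pos: [0.4563, 0.3033, 0.0249]
tool_rot: [0.0, 0.841, -0.541, -0.0]
contact_force: [-0.3, -0.8, -0.5]
gripper_width: 0.497
```

View pics/g2.png

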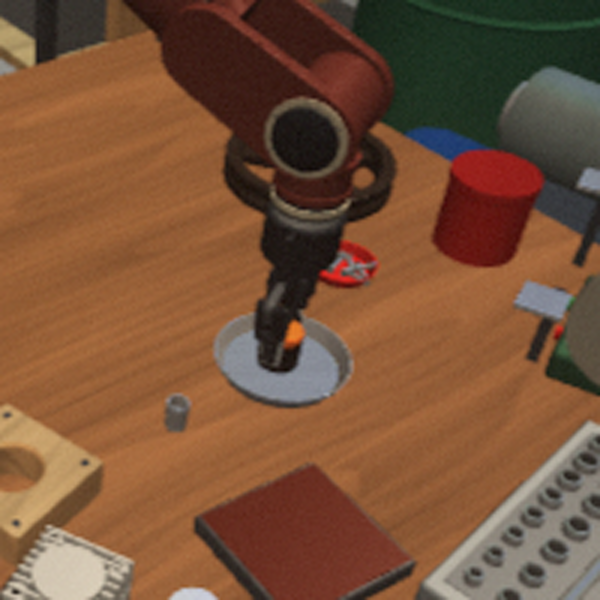

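The filter is held upright over the dish centre. I'll lower it until it touches.

```bash
python3 -m pendant '[[[0,0,0,0,0,-0.012,0],[0,0,0,0,0,-0.012,0],[0,0,0,0,0,-0.006,0],[0,0,0,0,0,-0.004,0],[0,0,0,0,0,0,0]]]'
python3 -m pendant '[[[0,0,0,0,0,-0.004,0],[0,0,0,0,0,0,0]]]'
python3 -m pendant '[[[0,0,0,0,0,-0.004,0],[0,0,0,0,0,0,0]]]'
```

```text
time: 8.02
tool_pos: [0.4563, 0.3036, 0.0167]
tool_rot: [0.0, 0.841, -0.54, -0.0]
contact_force: [-0.1, 0.6, -1.0]
gripper_width: 0.498
time: 8.28
tool_pos: [0.4563, 0.3036, 0.0158]
tool_rot: [0.0, 0.841, -0.54, -0.0]
contact_force: [-0.9, 0.2, -0.8]
gripper_width: 0.503
time: 8.52
tool_pos: [0.4565, 0.3036, 0.0155]
tool_rot: [0.0, 0.841, -0.54, -0.0]
contact_force: [-1.6, -1.0, 5.2]
gripper_width: 0.503
```

```bash
python3 -m pendant '[[[0,0,0,0,0,0,0.6],[0,0,0,0,0,0,0.7],[0,0,0,0,0,0,0.75],[0,0,0,0,0,0,0.75],[0,0,0,0,0,0.1,0.75],[0,0,0,0,0,0.2,0.8],[0,0,0,0,0,0.2,1],[0,0,0,0,0,0.2,1],[0,0,0,0,0,0.2,1],[0,0,0,0,0,0.2,1],[0,0,0,0,0,0,1]]]'
python3 - <<'E'
from h import *
t=grab('top','t1.png')['frame'];s=grab('scene')['frame']
A=cv2.resize(t[70:150,275:355],(560,560),interpolation=2)
B=cv2.resize(s[140:220,290:370],(240,240),interpolation=2)
o=np.zeros((560,800,3),np.uint8);o[:,:560]=A;o[:240,560:]=B;o[250:490,560:]=cv2.resize(t[170:235,115:180],(240,240));cv2.imwrite('pics/g3.png',o)
E
```

```text
time: 9.9
tool_pos: [0.4584, 0.3047, 0.296]
tool_rot: [-0.004, 0.841, -0.54, 0.003]
contact_force: [-0.5, 0.2, -1.0]
gripper_width: 1.0
```

View pics/g3.png

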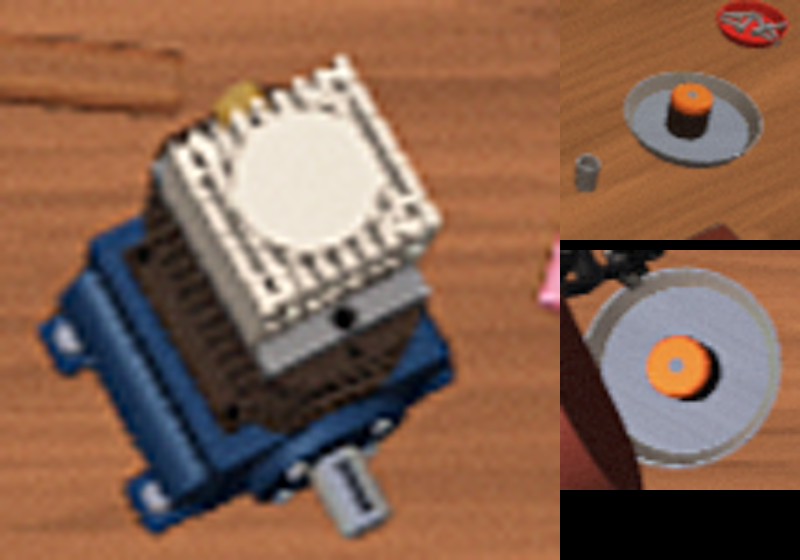

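The filter is standing in the dish. The head-top corners in this crop are at (170,150), (343,58), (440,215) and (262,328).

Run:
```python
from h import *
f=grab('top');np.set_printoptions(precision=4,suppress=True)
R=lambda u,v,z:ray(f,275+u/7,70+v/7,z)[:2]
P=np.array([R(*p,.195) for p in[(170,150),(343,58),(440,215),(262,328)]]);print(P,P.mean(0))
for a,b in((0,3),(1,2),(0,1),(3,2)):
    d=P[a]-P[b];print(np.linalg.norm(d),np.degrees(np.arctan2(d[1],d[0])))
c=R(305,178,.195);print('boss',c)
a,b=R(92,240,.075),R(212,485,.075);d=a-b;print('crank edge',np.degrees(np.arctan2(d[1],d[0])),np.linalg.norm(d))
st=manip.state()['tool_pos'];print((np.array([.6777,-.133,.3])-st)/.25)
```

```text
[[ 0.6874 -0.0877]
 [ 0.7181 -0.1463]
 [ 0.6631 -0.1761]
 [ 0.6257 -0.1159]] [ 0.6736 -0.1315]
0.06781003668488308 24.584963469018426
0.06255500694391923 28.45281890533906
0.06618821444162042 117.64491974068119
0.0708784136426929 121.82348849408838
boss [ 0.6768 -0.132 ]
crank edge 23.632355789605327 0.10267251579887648
[ 0.8872 -1.7455  0.046 ]
```

```bash
python3 -m pendant '[[[0,0,0,0.0885,-0.1745,0,1],[0,0,0,0.0885,-0.1745,0,1],[0,0,0,0.0885,-0.1745,0,1],[0,0,0,0.0885,-0.1745,0,1],[0,0,0,0.0885,-0.1745,0,1],[0,0,0,0.0885,-0.1745,0,1],[0,0,0,0.0885,-0.1745,0,1],[0,0,0,0.0885,-0.1745,0,1],[0,0,0,0.0885,-0.1745,0,1],[0,0,0,0.0885,-0.1745,0,1],[0,0,0,0,0,0,1],[0,0,0,0,0,0,1],[0,0,0,0,0,-0.13,1],[0,0,0,0,0,-0.13,1],[0,0,0,0,0,0,1]]]'
```

```text
time: 11.92
tool_pos: [0.6751, -0.1305, 0.2204]
tool_rot: [0.001, 0.842, -0.54, -0.004]
contact_force: [-0.1, 0.1, -0.7]
gripper_width: 0.999
```

```bash
python3 -m pendant '[[[0,0,0,0.008,-0.01,-0.06,1],[0,0,0,0,0,-0.06,1],[0,0,0,0,0,-0.06,1],[0,0,0,0,0,-0.06,1],[0,0,0,0,0,0,1],[0,0,0,0,0,0,0.85],[0,0,0,0,0,0,0.8],[0,0,0,0,0,0,0.75],[0,0,0,0,0,0,0],[0,0,0,0,0,0,0],[0,0,0,0,0,0,0]]]'
```

```text
time: 13.3
tool_pos: [0.6804, -0.1352, 0.1664]
tool_rot: [-0.001, 0.841, -0.54, 0.001]
contact_force: [0.4, 1.2, 5.6]
gripper_width: 0.756
```

```bash
python3 -m pendant '[[[0,0,0,0,0,0.03,0],[0,0,0,0,0,0.07,0],[0,0,0,0,0,0.1,0],[0,0,0,0,0,0.1,0],[0,0,0,0,0,0,0],[0,0,-0.0175,-0.1199,-0.0878,0,0],[0,0,-0.0175,-0.1199,-0.0878,0,0],[0,0,-0.0175,-0.1199,-0.0878,0,0],[0,0,-0.0175,-0.1199,-0.0878,0,0],[0,0,-0.0175,-0.1199,-0.0878,0,0],[0,0,-0.0175,-0.1199,-0.0878,0,0],[0,0,0,-0.1199,-0.0878,0,0],[0,0,0,-0.1199,-0.0878,0,0],[0,0,0,0,0,0,0],[0,0,0,0,0,0,0],[0,0,0,0,0,-0.15,0],[0,0,0,0,0,-0.15,0],[0,0,0,0,0,-0.15,0],[0,0,0,0,0,-0.15,0],[0,0,0,0,0,-0.1,0]]]'
python3 -c "
from h import *
print(manip.state()['tool_pos'])
f=grab('scene');s=cv2.resize(f['frame'][170:320,80:330],None,fx=3.2,fy=3.2,interpolation=2);cv2.imwrite('pics/g4.png',s);grab('top','t2.png')"
```

```text
time: 15.8
tool_pos: [0.4397, -0.309, 0.0622]
tool_rot: [-0.0, 0.742, -0.671, -0.002]
contact_force: [0.2, 0.6, -2.8]
gripper_width: 0.76
[ 0.43974551 -0.30895897  0.0621623 ]
```

View pics/g4.png

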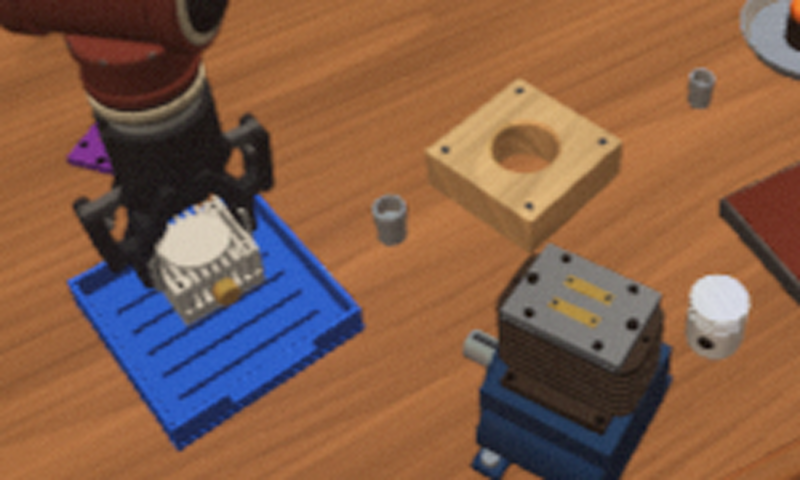

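```bash
python3 -m pendant '[[[0,0,0,0,0,-0.06,0],[0,0,0,0,0,-0.04,0],[0,0,0,0,0,-0.03,0],[0,0,0,0,0,0,0],[0,0,0,0,0,0,0]]]'
python3 -m pendant '[[[0,0,0,0,0,-0.008,0],[0,0,0,0,0,-0.008,0],[0,0,0,0,0,0,0]]]'
```

```text
time: 16.52
tool_pos: [0.4401, -0.3111, 0.0328]
tool_rot: [0.0, 0.741, -0.671, 0.0]
contact_force: [-0.2, 0.1, -2.0]
gripper_width: 0.764
time: 16.9
tool_pos: [0.4397, -0.3106, 0.0281]
tool_rot: [-0.0, 0.741, -0.671, -0.0]
contact_force: [0.2, 0.3, -1.9]
gripper_width: 0.76
```

```bash
python3 -m pendant '[[[0,0,0,0,0,-0.008,0],[0,0,0,0,0,-0.008,0],[0,0,0,0,0,0,0]]]'
python3 -m pendant '[[[0,0,0,0,0,-0.006,0],[0,0,0,0,0,0,0]]]'
python3 -m pendant '[[[0,0,0,0,0,-0.006,0],[0,0,0,0,0,0,0]]]'
```

```text
time: 17.27
tool_pos: [0.4396, -0.3106, 0.024]
tool_rot: [-0.0, 0.741, -0.671, -0.0]
contact_force: [-0.4, -0.3, -3.9]
gripper_width: 0.752
time: 17.52
tool_pos: [0.4397, -0.3107, 0.0226]
tool_rot: [-0.0, 0.741, -0.671, -0.0]
contact_force: [0.4, -0.1, -2.6]
gripper_width: 0.756
time: 17.77
tool_pos: [0.4397, -0.3107, 0.0211]
tool_rot: [-0.0, 0.741, -0.671, -0.0]
contact_force: [-0.1, -0.1, -1.9]
gripper_width: 0.756
```

```bash
python3 -m pendant '[[[0,0,0,0,0,-0.005,0],[0,0,0,0,0,0,0]]]'
python3 -m pendant '[[[0,0,0,0,0,-0.005,0],[0,0,0,0,0,0,0]]]'
```

```text
time: 18.02
tool_pos: [0.4399, -0.3109, 0.0204]
tool_rot: [0.0, 0.741, -0.671, 0.0]
contact_force: [-2.7, 0.5, -0.6]
gripper_width: 0.758
time: 18.27
tool_pos: [0.4399, -0.3109, 0.0204]
tool_rot: [0.0, 0.741, -0.671, -0.0]
contact_force: [-5.7, 3.5, 9.9]
gripper_width: 0.754
```

```bash
python3 -m pendant '[[[0,0,0,0,0,0,0.85],[0,0,0,0,0,0,0.95],[0,0,0,0,0,0,1],[0,0,0,0,0,0,1],[0,0,0,0,0,0.1,1],[0,0,0,0,0,0.2,1],[0,0,0.0175,0,0,0.2,1],[0,0,0.0175,0,0,0.2,1],[0,0,0.0175,0,0,0.2,1],[0,0,0.0175,0,0,0.15,1],[0,0,0.0175,0,0,0,1],[0,0,0.0175,0,0,0,1],[0,0,0,0,0,0,1]]]'
python3 - <<'E'
from h import *
np.set_printoptions(precision=4,suppress=True)
f=grab('top','t3.png');s=grab('scene')['frame']
im=cv2.cvtColor(f['frame'],cv2.COLOR_BGR2HSV);x,y,w,h=285,75,60,60
m=cv2.inRange(im,np.array((0,0,85)),np.array((179,70,255)));mm=np.zeros_like(m);mm[y:y+h,x:x+w]=m[y:y+h,x:x+w]
mm=cv2.morphologyEx(mm,cv2.MORPH_OPEN,np.ones((3,3)))
k=max(cv2.findContours(mm,0,1)[0],key=cv2.contourArea);r=cv2.minAreaRect(k);b=cv2.boxPoints(r)
P=np.array([ray(f,*p,.151)[:2] for p in b]);e=np.roll(P,-1,0)-P
print(P.mean(0),np.linalg.norm(e,axis=1),np.degrees(np.arctan2(e[:,1],e[:,0])))
print(manip.state()['tool_pos'],manip.state()['tool_rot'],(np.r_[P.mean(0),.2]-manip.state()['tool_pos'])/.25)
A=cv2.resize(f['frame'][65:165,265:365],(500,500),interpolation=2);cv2.polylines(A,[np.int32((b-[265,65])*5+2)],True,(0,255,0),1)
o=np.zeros((500,800,3),np.uint8);o[:,:500]=A;o[:300,500:]=cv2.resize(s[215:315,95:195],(300,300),interpolation=2);cv2.imwrite('pics/g5.png',o)
E
```

```text
time: 19.9
tool_pos: [0.4398, -0.3107, 0.2812]
tool_rot: [-0.0, 0.841, -0.541, -0.0]
contact_force: [-0.3, -0.6, -0.2]
gripper_width: 1.0
[ 0.676  -0.1318] [0.0647 0.0871 0.064  0.0867] [ -62.0533 -154.84    117.6553   25.5972]
[ 0.4397 -0.3107  0.281 ] [-0.      0.8411 -0.5408 -0.0002] [ 0.945   0.7155 -0.3241]
```

View pics/g5.png

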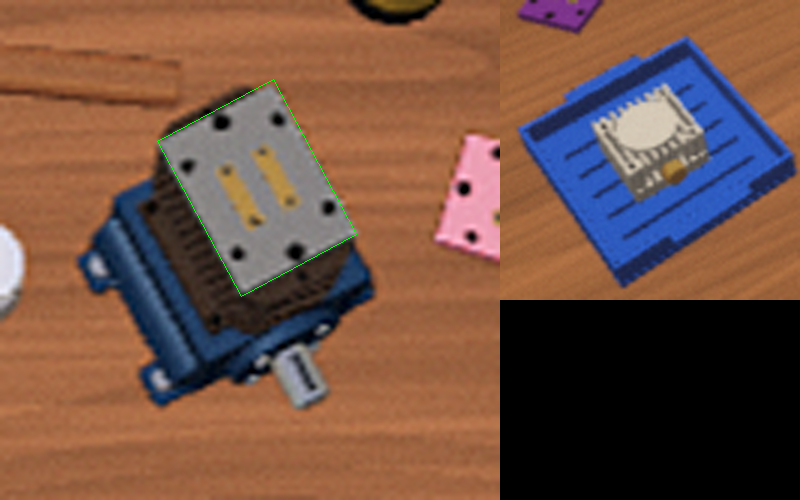

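```bash
python3 -m pendant '[[[0,0,0,0.1182,0.0894,0,1],[0,0,0,0.1182,0.0894,0,1],[0,0,0,0.1182,0.0894,0,1],[0,0,0,0.1182,0.0894,0,1],[0,0,0,0.1182,0.0894,0,1],[0,0,0,0.1182,0.0894,0,1],[0,0,0,0.1182,0.0894,0,1],[0,0,0,0.1182,0.0894,0,1],[0,0,0,0,0,0,1],[0,0,0,0,0,-0.16,1],[0,0,0,0,0,-0.16,1],[0,0,0,0,0,-0.12,1],[0,0,0,0,0,-0.08,1],[0,0,0,0,0,0,0.9],[0,0,0,0,0,0,0.82],[0,0,0,0,0,0,0.82],[0,0,0,0,0,0,0.82]]]'
python3 - <<'E'
from h import *
st=manip.state();p=st['tool_pos'];print(p,st['gripper_width'])
f=grab('scene');j=np.array([-.416,.909,0]);S=6
im=cv2.resize(f['frame'][215:315,205:335],None,fx=S,fy=S,interpolation=2)
for sg in(1,-1):
  for dz,c in((0,(0,255,0)),(.01,(0,255,255))):
    u=proj(f,p+sg*j*.82*.0425+[0,0,dz]);cv2.circle(im,tuple(np.int32((u-[205,215])*S)),3,c,-1)
cv2.imwrite('pics/g6.png',im)
E
```

```text
time: 22.12
tool_pos: [0.6769, -0.1321, 0.1527]
tool_rot: [-0.0, 0.841, -0.54, 0.001]
contact_force: [0.5, -0.5, 0.4]
gripper_width: 0.822
[ 0.67686024 -0.13212222  0.15273878] 0.8218765310124132
```

View pics/g6.png

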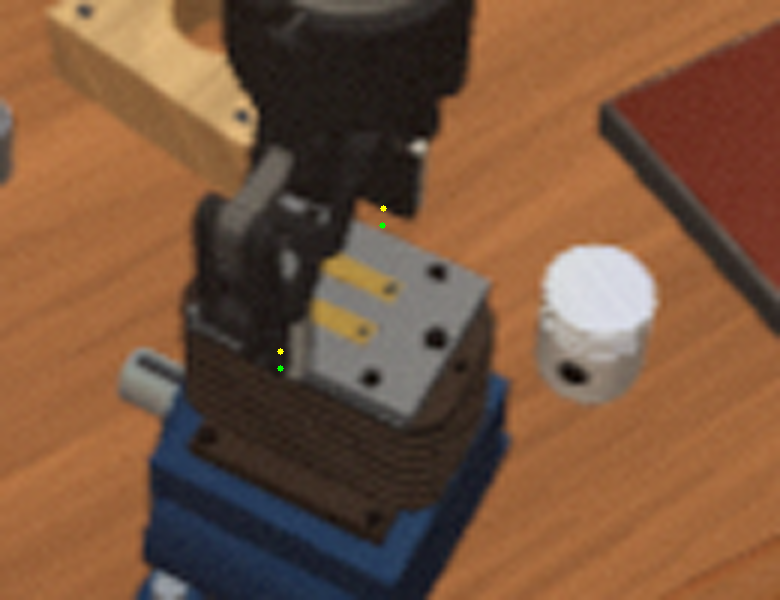

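The far fingertip's lower edge shows up about 9 mm above the TCP at this opening, which fits the swing-back geometry (about 7 mm at 64 mm). So I use TCP z ≈ 0.136 for the plate.

```bash
python3 -m pendant '[[[0,0,0,0,0,-0.035,0.82],[0,0,0,0,0,-0.032,0.82],[0,0,0,0,0,0,0.82],[0,0,0,0,0,0,0.78],[0,0,0,0,0,0,0.7],[0,0,0,0,0,0,0.3],[0,0,0,0,0,0,0],[0,0,0,0,0,0,0]]]'; python3 -m pendant '[[[0,0,0,0,0,0.02,0],[0,0,0,0,0,0.05,0],[0,0,0,0,0,0.05,0],[0,0,0,0,0,0.05,0],[0,0,0,0,0,0,0]]]'
python3 - <<'E'
from h import *
f=grab('scene');im=cv2.resize(f['frame'][195:315,205:335],None,fx=5,fy=5,interpolation=2)
cv2.imwrite('pics/g7.png',im)
E
```

```text
time: 23.18
tool_pos: [0.6763, -0.1318, 0.1349]
tool_rot: [-0.0, 0.841, -0.54, 0.0]
contact_force: [-0.7, 1.8, 2.6]
gripper_width: 0.73
time: 23.8
tool_pos: [0.6774, -0.1324, 0.1796]
tool_rot: [-0.001, 0.841, -0.54, 0.002]
contact_force: [0.6, -0.2, -3.7]
gripper_width: 0.728
```

View pics/g7.png

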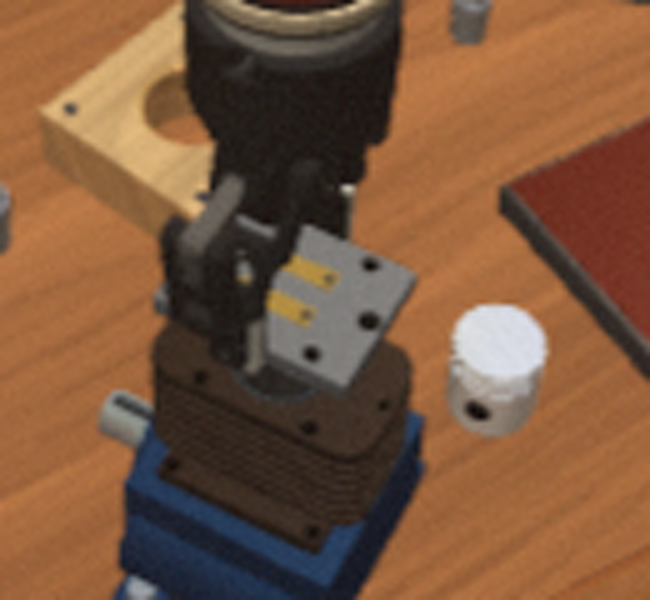

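```bash
python3 -m pendant '[[[0,0,0,0,0,0.12,0],[0,0,0,0,0,0.12,0],[0,0,0,-0.0137,0.1388,0,0],[0,0,0,-0.0137,0.1388,0,0],[0,0,0,-0.0137,0.1388,0,0],[0,0,0,-0.0137,0.1388,0,0],[0,0,0,-0.0137,0.1388,0,0],[0,0,0,-0.0137,0.1388,0,0],[0,0,0,-0.0137,0.1388,0,0],[0,0,0,-0.0137,0.1388,0,0],[0,0,0,0,0,0,0],[0,0,0,0,0,-0.12,0],[0,0,0,0,0,-0.15,0],[0,0,0,0,0,-0.15,0],[0,0,0,0,0,-0.15,0],[0,0,0,0,0,-0.12,0],[0,0,0,0,0,-0.08,0],[0,0,0,0,0,-0.04,0],[0,0,0,0,0,-0.02,0],[0,0,0,0,0,0,0]]]'
python3 -m pendant '[[[0,0,0,0,0,0,0],[0,0,0,0,0,0,0]]]'
```

```text
time: 26.35
tool_pos: [0.6495, 0.1457, 0.0304]
tool_rot: [-0.0, 0.841, -0.54, 0.001]
contact_force: [0.6, 0.4, -3.8]
gripper_width: 0.729
time: 26.6
tool_pos: [0.6495, 0.1458, 0.0306]
tool_rot: [-0.001, 0.841, -0.54, 0.001]
contact_force: [-0.2, -0.1, -4.7]
gripper_width: 0.729
```

```bash
python3 -m pendant '[[[0,0,0,0,0,-0.02,0],[0,0,0,0,0,-0.02,0],[0,0,0,0,0,-0.008,0],[0,0,0,0,0,0,0]]]'
python3 -m pendant '[[[0,0,0,0,0,-0.005,0],[0,0,0,0,0,0,0]]]'
python3 -m pendant '[[[0,0,0,0,0,-0.005,0],[0,0,0,0,0,0,0]]]'
```

```text
time: 27.1
tool_pos: [0.6487, 0.1456, 0.0172]
tool_rot: [0.0, 0.841, -0.54, -0.0]
contact_force: [0.9, -0.6, -4.3]
gripper_width: 0.728
time: 27.35
tool_pos: [0.6491, 0.1457, 0.0167]
tool_rot: [-0.0, 0.841, -0.54, 0.0]
contact_force: [-0.1, -0.4, -2.5]
gripper_width: 0.725
time: 27.6
tool_pos: [0.6491, 0.1457, 0.0166]
tool_rot: [0.0, 0.841, -0.54, 0.0]
contact_force: [-4.9, -0.5, 5.0]
gripper_width: 0.73
```

```bash
python3 -m pendant '[[[0,0,0,0,0,0,0.78],[0,0,0,0,0,0,0.85],[0,0,0,0,0,0,1],[0,0,0,0,0,0,1],[0,0,0,0,0,0.08,1],[0,0,0,0,0,0.2,1],[0,0,0,0,0,0.2,1],[0,0,0,0,0,0.2,1],[0,0,0,0,0,0.2,1],[0,0,0,0,0,0,1],[0,0,0,0,0,0,1]]]'
python3 - <<'E'
from h import *
np.set_printoptions(precision=4,suppress=True)
f=grab('top','t4.png');s=grab('scene')
A=cv2.resize(f['frame'][75:165,270:350],None,fx=6.6,fy=6.6,interpolation=2)
B=cv2.resize(s['frame'][190:290,290:390],(270,270),interpolation=2)
o=np.zeros((A.shape[0],A.shape[1]+270,3),np.uint8);o[:,:A.shape[1]]=A;o[:270,A.shape[1]:]=B;cv2.imwrite('pics/g8.png',o);print(A.shape,manip.state()['tool_pos'])
E
```

```text
time: 28.98
tool_pos: [0.6487, 0.1456, 0.2359]
tool_rot: [-0.0, 0.841, -0.54, 0.0]
contact_force: [-0.8, -0.3, -0.9]
gripper_width: 0.998
(594, 528, 3) [0.6479 0.1455 0.2333]
```

View pics/g8.png

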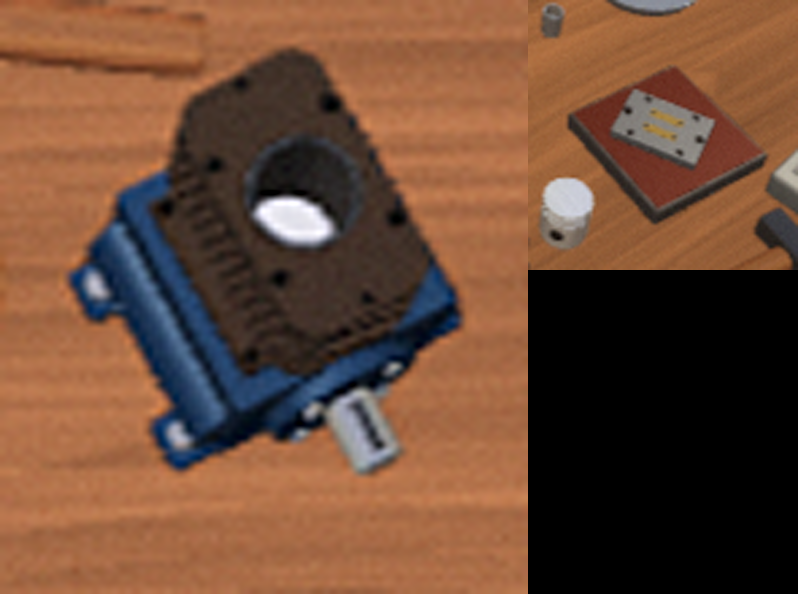

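Plate is flat in the middle of the lap, same side up. The cylinder bore is visible at crop (303,190).

Run:
```python
from h import *
np.set_printoptions(precision=4,suppress=True)
f=grab('top');s=grab('scene')
bc=ray(f,270+303/6.6,75+190/6.6,.141);print('bore',bc,(bc-manip.state()['tool_pos'])/.25)
# hole: block top is light wood; find hole inside block
for n,g,(x,y,w,h) in(('top',f,(240,165,72,72)),('scene',s,(205,190,80,70))):
    c=g['frame'][y:y+h,x:x+w];hsv=cv2.cvtColor(c,cv2.COLOR_BGR2HSV)
    m=cv2.inRange(hsv,np.array((8,0,130)),np.array((30,140,255)))
    if n=='top': print(hsv[10,36],hsv[36,36],hsv[36,15])
    cs,hi=cv2.findContours(m,cv2.RETR_CCOMP,cv2.CHAIN_APPROX_NONE)
    H=[k for k,q in zip(cs,hi[0]) if q[3]>=0 and cv2.contourArea(k)>100]
    for k in H:
        e=cv2.fitEllipse(k);P=np.array([ray(g,p[0]+x,p[1]+y,.042) for p in k[:,0].astype(float)]);q,r=cv2.minEnclosingCircle(np.float32(P[:,:2]));print(n,e,ray(g,e[0][0]+x,e[0][1]+y,.042),'circ',q,r)
```

```text
bore [ 0.6753 -0.1329  0.141 ] [ 0.1099 -1.1136 -0.3677]
[ 12 138 186] [ 11 143 193] [ 16 100 222]
top ((34.95991897583008, 34.881988525390625), (22.429561614990234, 23.611875534057617), 170.71946716308594) [ 0.4532 -0.0312  0.042 ] circ (0.453054279088974, -0.030023954808712006) 0.0320272371172905
scene ((38.67854690551758, 25.67407989501953), (17.089452743530273, 22.20872688293457), 85.27372741699219) [ 0.4556 -0.0298  0.042 ] circ (0.45419740676879883, -0.029886294156312943) 0.03382037207484245
```

```bash
python3 -m pendant '[[[0,0,0,0.014,-0.1391,0,1],[0,0,0,0.014,-0.1391,0,1],[0,0,0,0.014,-0.1391,0,1],[0,0,0,0.014,-0.1391,0,1],[0,0,0,0.014,-0.1391,0,1],[0,0,0,0.014,-0.1391,0,1],[0,0,0,0.014,-0.1391,0,1],[0,0,0,0.014,-0.1391,0,1],[0,0,0,0,0,0,1],[0,0,0,0,0,0,1],[0,0,0,0,0,-0.1,1],[0,0,0,0,0,-0.1,1],[0,0,0,0,0,-0.1,1],[0,0,0,0,0,0,1],[0,0,0,0,0,0,1]]]'
```

```text
time: 31.05
tool_pos: [0.6773, -0.1319, 0.1611]
tool_rot: [-0.0, 0.842, -0.54, 0.001]
contact_force: [-0.1, -0.1, 0.2]
gripper_width: 1.002
```

```bash
python3 -m pendant '[[[0,0,0,0,0,-0.08,1],[0,0,0,0,0,-0.08,1],[0,0,0,0,0,-0.06,1],[0,0,0,0,0,-0.045,1],[0,0,0,0,0,0,1],[0,0,0,0,0,0,0.85],[0,0,0,0,0,0,0.75],[0,0,0,0,0,0,0.7],[0,0,0,0,0,0,0.3],[0,0,0,0,0,0,0],[0,0,0,0,0,0,0],[0,0,0,0,0,0,0]]]'
```

```text
time: 32.55
tool_pos: [0.6773, -0.1315, 0.0956]
tool_rot: [-0.001, 0.841, -0.54, -0.0]
contact_force: [-3.4, 4.2, 5.5]
gripper_width: 0.696
```

```bash
python3 -m pendant '[[[0,0,0,0,0,0.02,0],[0,0,0,0,0,0.03,0],[0,0,0,0,0,0.05,0],[0,0,0,0,0,0.06,0],[0,0,0,0,0,0.08,0],[0,0,0,0,0,0.08,0],[0,0,0,0,0,0.08,0],[0,0,0,0,0,0,0],[0,0,0,0,0,0,0]]]'
python3 -m pendant '[[[0,0,0,-0.05,0.023,0,0],[0,0,0,-0.11,0.05,0,0],[0,0,0,-0.13,0.059,0,0],[0,0,0,-0.13,0.059,0,0],[0,0,0,-0.13,0.059,0,0],[0,0,0,-0.13,0.059,0,0],[0,0,0,-0.11,0.05,0,0],[0,0,0,-0.07,0.032,0,0],[0,0,0,-0.029,0.014,0,0],[0,0,0,0,0,0,0],[0,0,0,0,0,0,0],[0,0,0,0,0,-0.08,0],[0,0,0,0,0,-0.08,0],[0,0,0,0,0,-0.04,0],[0,0,0,0,0,0,0],[0,0,0,0,0,0,0]]]'
python3 - <<'E'
from h import *
f=grab('top');s=grab('scene');st=manip.state();print(st['tool_pos'],st['contact_force'])
A=cv2.resize(s['frame'][160:260,195:295],(500,500),interpolation=2);B=cv2.resize(f['frame'][160:240,236:316],(300,300))
o=np.zeros((500,800,3),np.uint8);o[:,:500]=A;o[:300,500:]=B;cv2.imwrite('pics/g9.png',o)
E
```

```text
time: 33.67
tool_pos: [0.6764, -0.1324, 0.1932]
tool_rot: [0.0, 0.841, -0.54, -0.0]
contact_force: [0.2, 0.2, -8.4]
gripper_width: 0.7
time: 35.67
tool_pos: [0.4553, -0.0315, 0.1448]
tool_rot: [-0.0, 0.841, -0.541, 0.001]
contact_force: [-0.0, -0.4, -7.6]
gripper_width: 0.699
[ 0.45534145 -0.03149044  0.14496105] [ 0.39316482  0.4101625  -6.83733576]
```

View pics/g9.png

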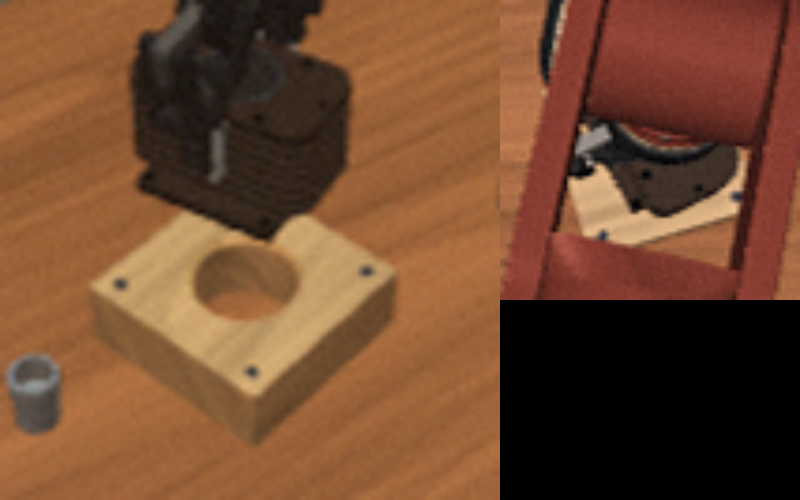

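```bash
python3 -m pendant '[[[0,0,0,0,0.003,-0.08,0],[0,0,0,0,0,-0.08,0],[0,0,0,0,0,-0.05,0],[0,0,0,0,0,-0.03,0],[0,0,0,0,0,0,0],[0,0,0,0,0,0,0]]]'
python3 -m pendant '[[[0,0,0,0,0,-0.016,0],[0,0,0,0,0,-0.016,0],[0,0,0,0,0,0,0]]]'
python3 - <<'E'
from h import *
s=grab('scene');cv2.imwrite('pics/g10.png',cv2.resize(s['frame'][160:260,195:295],(600,600),interpolation=2))
E
```

```text
time: 36.52
tool_pos: [0.4552, -0.0307, 0.0847]
tool_rot: [-0.0, 0.841, -0.54, 0.001]
contact_force: [-0.7, -0.0, -7.6]
gripper_width: 0.695
time: 36.9
tool_pos: [0.4541, -0.0304, 0.0752]
tool_rot: [0.0, 0.841, -0.54, -0.001]
contact_force: [0.4, -0.7, -8.0]
gripper_width: 0.697
```

View pics/g10.png

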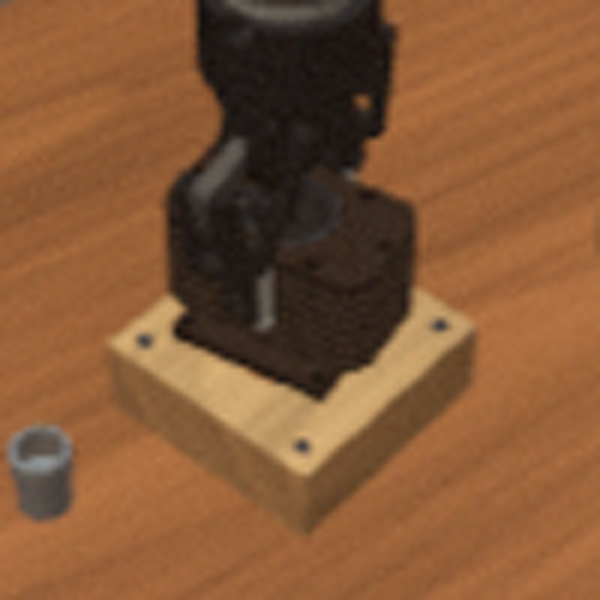

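Spigot is entering without force. I'll continue.

```bash
python3 -m pendant '[[[0,0,0,0,0,-0.012,0],[0,0,0,0,0,-0.012,0],[0,0,0,0,0,-0.01,0],[0,0,0,0,0,0,0]]]'
python3 -m pendant '[[[0,0,0,0,0,-0.008,0],[0,0,0,0,0,0,0]]]'
python3 -m pendant '[[[0,0,0,0,0,-0.005,0],[0,0,0,0,0,0,0]]]'
```

```text
time: 37.45
tool_pos: [0.4543, -0.0305, 0.0669]
tool_rot: [0.0, 0.841, -0.54, -0.0]
contact_force: [0.4, -0.1, -7.3]
gripper_width: 0.694
time: 37.7
tool_pos: [0.4545, -0.0305, 0.0652]
tool_rot: [0.0, 0.841, -0.54, -0.0]
contact_force: [-0.2, 0.3, -7.1]
gripper_width: 0.695
time: 37.95
tool_pos: [0.4545, -0.0305, 0.0639]
tool_rot: [0.0, 0.841, -0.54, -0.0]
contact_force: [-0.2, -0.0, -6.7]
gripper_width: 0.697
```

```bash
python3 -m pendant '[[[0,0,0,0,0,-0.004,0],[0,0,0,0,0,0,0]]]'
python3 -m pendant '[[[0,0,0,0,0,-0.004,0],[0,0,0,0,0,0,0]]]'
python3 -m pendant '[[[0,0,0,0,0,-0.003,0],[0,0,0,0,0,0,0]]]'
```

```text
time: 38.2
tool_pos: [0.4545, -0.0305, 0.063]
tool_rot: [0.0, 0.841, -0.54, -0.0]
contact_force: [-0.8, -0.6, -6.6]
gripper_width: 0.699
time: 38.45
tool_pos: [0.4547, -0.0306, 0.0627]
tool_rot: [0.0, 0.841, -0.54, -0.0]
contact_force: [-3.1, -0.1, -0.9]
gripper_width: 0.696
time: 38.7
tool_pos: [0.4547, -0.0306, 0.0627]
tool_rot: [0.0, 0.841, -0.54, -0.0]
contact_force: [-6.8, -0.4, 5.3]
gripper_width: 0.696
```

Flange is down: contact at 0.0627, against 0.0626 expected. I'll open and retreat straight up, then swing aside for the final check.

```bash
python3 -m pendant '[[[0,0,0,0,0,0,0.75],[0,0,0,0,0,0,0.85],[0,0,0,0,0,0,1],[0,0,0,0,0,0,1],[0,0,0,0,0,0.08,1],[0,0,0,0,0,0.15,1],[0,0,0,0,0,0.2,1],[0,0,0,0,0,0.2,1],[0,0,0,0,0,0.2,1],[0,0,0,0,0,0.1,1],[0,0,0,0,-0.2,0,1],[0,0,0,0,-0.2,0,1],[0,0,0,0,-0.2,0,1],[0,0,0,0,-0.2,0,1],[0,0,0,0,-0.2,0,1],[0,0,0,0,-0.2,0,1],[0,0,0,0,-0.2,0,1],[0,0,0,0,-0.2,0,1],[0,0,0,0,0,0,1],[0,0,0,0,0,0,1]]]'
python3 - <<'E'
from h import *
f=grab('top','t9.png');s=grab('scene','s9.png')
cv2.imwrite('pics/g11.png',np.hstack([cv2.resize(f['frame'][75:245,110:350],None,fx=1.65,fy=1.65,interpolation=2)[:280],cv2.resize(s['frame'][155:325,150:390],None,fx=1.65,fy=1.65,interpolation=2)[:280]]))
E
```

```text
time: 41.2
tool_pos: [0.4545, -0.4302, 0.2934]
tool_rot: [-0.0, 0.841, -0.541, -0.0]
contact_force: [-0.2, -0.1, -0.4]
gripper_width: 1.001
```

View pics/g11.png

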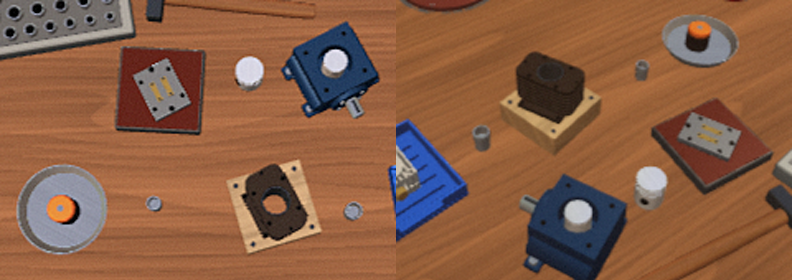

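All parts are in place and the spare piston is standing. One numerical check, then hand in.

Run:
```python
from h import *
np.set_printoptions(precision=4,suppress=True)
f=grab('top');C=lambda u,v,z:ray(f,110+u/1.65,75+v/1.65,z)
print('bore',C(275,203,.108),'hole [.4532 -.0315]')
print('plate',C(162,89,.032),'lap [.650 .145]');print('filter',C(61,209,.048),'dish [.457 .3035]')
print('piston',C(250,71,.05),'was [.671 0]')
manip.job_done()
```

```text
bore [ 0.4498 -0.0327  0.108 ] hole [.4532 -.0315]
plate [0.649 0.142 0.032] lap [.650 .145]
filter [0.4544 0.2991 0.048 ] dish [.457 .3035]
piston [ 0.6706 -0.001   0.05  ] was [.671 0]
the job is handed in; nothing more can be done
```

All four parts were lifted off in order, lowered until the wrist force showed contact, released, and the job was handed in at about 41 s of the 141 s allowed. No verdict was reported.

Each offset is measured in the top view, against the centre I had measured for that target:

| Part | Where it stands | Offset from target | Limit |
|---|---|---|---|
| Air filter | upright in the steel dish | about 5 mm | 42 mm |
| Head | flat in the blue tray, fins up | about 1 mm (tool position at release) | 52 mm in x, 47 mm in y |
| Valve plate | flat on the lapping plate, same side up | about 3 mm | 20 mm |
| Cylinder | spigot in the hole, flange on the wood | about 3.6 mm | 9.5 mm |

- **Cylinder seating:** contact came at a tool height of 0.0627 m, against 0.0626 m expected with the flange fully down.
- **Spare piston:** it is still standing, within about 1 mm of where it was.
- **Disagreement:** the two cameras differed by up to about 4 mm when I located the filter on the stack, and about 2 mm on the hole. The offsets carry that uncertainty, which stays inside the limits. No check failed.

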